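Tighten a bearing retaining ring with the pin spanner

TASK

Take the red-handled pin spanner from the wooden block, feel its two pins into the two holes of the brass retaining ring sunk in the bearing housing, and turn the ring clockwise (seen from above) until it is fully home and nipped up snug, about 0.4 N m, without pressing hard or forcing it. Then lift the spanner out and stand it back in its own place in the block. Leave the blue spanner, the spare bearing and the oil bottle where they are.

Things in the scene. Friction and masses are not known exactly. Their poses are not given: they have to be found in the camera images.
- spanner: red T-handled pin spanner, 0.22 to 0.35 kg, loose, standing upright in the block. Origin midway between the tips of its two pins, z up the shank, x along the line of the pins (a half turn makes no difference). Pins 6 mm thick with round noses, 47 mm apart (x = +-23.5 mm), 16 mm long. Above them a flat head 62 x 24 x 10 mm, then a 14 mm shank, then the handle
- spanner_grip (a point): middle of the spanner's handle, 81 mm above the pin tips; axes as the spanner's. The handle is a flat-sided red bar 90 mm long (along x, as the pins), 22 mm wide (y) and 22 mm high: grip it here from above, across its width, with 40 N or more so that it does not twist in the fingers
- small_spanner: blue pin spanner, same make, its pins only 32 mm apart: does not fit this ring. It stands in the same block, 114 mm from the red one and end to end with it; leave it there. Its handle's top is 126 mm above the bench. Origin between its pin tips
- stand: wooden block 226 (x) x 70 (y) x 50 mm high, fixed on the bench; origin in the centre of its underside. Blind holes in its top, 11 mm wide and 26 mm deep, in a row along x, hold the pins of the two spanners; their heads rest on its top
- stand_place (a point): the red spanner's own place: the point on the block's top face midway between its two holes, which lie 23.5 mm either side along the block's x. A spanner standing there has its pin tips 16 mm below this point, its pin line along the block's x axis
- housing: dark green cast-iron bearing housing, fixed, face up: base plate 170 x 150 x 10 mm, square flange 125 mm with four bolts, round boss about 95 mm across whose flat top is 58 mm above the bench. Origin in the centre of its underside, z up, x towards the brass grease nipple on the boss. The brass retaining ring lies in a 66 mm bore, sunk 6 mm below that top
- ring_face (a point): centre of the brass ring's upper face, on the axis; axes as the housing's, they do not turn with the ring. The ring is 65 mm outside, 30 mm inside, 9 mm thick. Its two through holes, 8.5 mm wide, lie face to face 23.5 mm from the axis, their line at the start within 0.35 rad of the housing's x axis: where, must be felt or seen. Dropped in, the pins go down 9 mm
- ring (a joint): turn of the ring, rad: 0 fully home, negative while it has still to be turned (-0.75 to -0.45 at the start), growing clockwise seen from above; it does not tell where the holes point. Drag about 0.1 N m; it stays where it is left and stops hard at 0. Snug: with the ring home, the torque has risen to about 0.4 N m; over 0.9 is forcing it. Pins sliding on it under 10 N do not turn it
- spare_bearing: spare ball bearing lying on the bench, 65 mm diameter, 16 mm high; leave alone
- oil_bottle: yellow oil bottle, 52 mm diameter, 130 mm high; leave alone
There are look-alikes about, which are no part of the job. Leave any pink look-alike of the spanner alone. Leave any orange look-alike of the housing alone.

How it is judged:
By the outcome, as a careful person would: the job done as asked, in the order asked, and still so for the second after the job is handed in, with the robot touching nothing.
It also fails if it takes over 72 s, if anything falls off the work surface, if the arm or the gripper's body presses on something with over 40 N, if the wrist force passes 120 N, or if a joint passes its speed limit or range.

ROBOT

A 6-joint arm with a two-finger parallel gripper is mounted at the origin on the work surface. World frame = base frame: x ahead of the robot, y to its left, z up, the work surface at z = 0. Lengths are in mm, angles in rad, forces in N, time in s.
With the tool pointing down it reaches from about 400 to 925 mm from the base axis. Payload 12.5 kg.
Tool frame: the origin (TCP) lies midway between the tips of the shut fingers; the grasp point (between the pads) lies 19 mm behind it; z points along the fingers, y is the line along which they close (so a half turn about z gives the same grasp; the last joint's range is limited). The gripper opens to 95 mm and grips with 3 to 60 N. Pads are 20 mm wide; open, the fingers measure 119 mm over their backs; the gripper's body (75 mm by 180 mm) begins 59 mm behind the grasp point.
Start: joints at [-1.415, 0.491, 1.559, -0, 1.092, -0.106], TCP at [161.785, -603.716, 214.661] pointing down, gripper open.
Joint ranges: [-3.1, 3.1], [-0.84, 2.19], [0.05, 2.79], [-1.13, 4.28], [0.06, 2.93], [-2.69, 2.69]. Speed limits (rad/s): [2.22, 2.22, 2.79, 3.14, 3.14, 3.14].

INTERFACE

Orientations are given as [roll, pitch, yaw] about the fixed x, y, z axes, in that order (R = Rz(yaw) Ry(pitch) Rx(roll)).
In Python, from cell import * gives the robot as it stands. The module is installed in compiled form; this text tells all that it offers.
- The arm moves only by the tool arm_command, never from a script. Its arguments are lists of equal length, an entry for each row: "delta_pos": the shift along the world's x, y, z in units of 250 mm (1.0 is 250 mm), a list of three; "delta_rot": the turn, a rotation vector about the world's x, y, z in units of 90 degrees (1.0 is 90 degrees), a list of three; "claw": the closure, from 0 (fully open) to 1 (shut). In form: {"delta_pos": [[tx, ty, tz], ...], "delta_rot": [[wx, wy, wz], ...], "claw": [claw, ...]}. A call has exactly 5 rows; each row is the pose to reach, as a shift and turn from the pose commanded when the call began; what a row does not reach only later rows make up. A row lasts 1/12 s, in which the tool goes at most 41.7 mm and 7.16 degrees, less where a joint would pass 70% of its speed; a pose out of reach is approached as far as the arm can. A call with a number of a shift or a turn outside -1 to 1 is refused whole. A call with a gripper value outside its range is refused whole. The fingers move at their own pace and stop on an object; the grip force is fixed at half the most. Time passes only in rows, so rows that repeat a pose let the fingers close, or fill a call up. It gives the time, the measured TCP pose, the force, the opening and the grip force at its end, in the units of the state.
- state(): the state, without advancing time (a new reading comes with each control period).
- read_camera(name): name is "scene" or "side" or "wrist"; returns the picture (384x512x3 uint8, red, green, blue); there is no depth.
- calibration(name): a dict with "camera_matrix" (3x3 intrinsics, pixels), "T" (4x4, takes a point from camera to world coordinates). Camera axes: x right, y down, z forward; pixel columns grow to the right and rows downward; lengths in mm; the calibration is good to about 2 mm. A picture is of the moment at which its call begins: read the wrist's pose just before it. calibration takes no time and is no camera call; for the wrist camera it gives the pose at the moment of the call.
- job_done(): hands the job in; it is judged then, once.
The state is a dict: "t": time; "joints": joint angles; "qvel": joint speeds; "tau": joint torques, N m; "eef_pos": TCP position; "tcp_rot": TCP orientation; "ft_force": force on the tool from outside, world axes, zero at the start; "moment": the same for the moment, N m; "opening": opening from 0.0 (shut) to 1.0 (fully open); "grip_force": force on a finger pad.
Only numpy, scipy, OpenCV 4.12 (cv2) and the standard library are available. Lean on these libraries where they do the work, as an engineer would, in place of code of your own. Each camera call takes 0.05 s, during which the arm holds its last target. There are 200 camera calls.

## Working session

There is one attempt and no reset: what is moved stays moved. The work goes in short steps, Python scripts to look and compute and a tool call to move; the robot and the scene stay as the last step left them, time stands still between calls to the robot, and variables do not carry over. Pictures are saved under pics/ and viewed, at most 10 in all, crops included, and the job is handed in when it is done.

Besides the shell and the picture viewer there is one more tool, called after "Emit:" as name(argument=value, ...) on one line, values as JSON. arm_command: Moves the arm, as the interface text tells. Shifts and turns lie within -1 to 1; 1 stands for 250 mm of shift or 90 degrees of turn. Its arguments: {"type":"object","properties":{"delta_pos":{"type":"array"},"delta_rot":{"type":"array"},"claw":{"type":"array"}},"required":["delta_pos","delta_rot","claw"]}

```bash
mkdir -p pics
cat > h.py <<'E'
from cell import *
import numpy as np, cv2
def snap(n,f,crop=None,s=1):
    im=read_camera(n)[:,:,::-1]
    if crop: 
        a,b,c,d=crop; im=im[b:d,a:c]
    cv2.imwrite('pics/'+f,cv2.resize(im,None,fx=s,fy=s,interpolation=cv2.INTER_CUBIC)); return im
def toz(C,uv,z):
    K,T=np.array(C["camera_matrix"]),np.array(C["T"])
    d=T[:3,:3]@np.linalg.solve(K,[uv[0],uv[1],1]); o=T[:3,3]
    return o+d*(z-o[2])/d[2]
def proj(C,p):
    K,T=np.array(C["camera_matrix"]),np.array(C["T"])
    q=K@(T[:3,:3].T@(np.array(p)-T[:3,3])); return q[:2]/q[2]
E
python3 - <<'E'
from h import *
a=snap("scene","a.png"); b=snap("side","b.png")
cv2.imwrite('pics/ab.png',cv2.resize(np.vstack([a,b]),None,fx=.78,fy=.78))
for n in("scene","side","wrist"): print(n,np.round(np.array(calibration(n)["T"])[:3,3]), np.array(calibration(n)["camera_matrix"])[0,0])
s=state();print(s["t"],s["tcp_rot"],s["eef_pos"],s["ft_force"],s["moment"],s["opening"])
E
```

```text
scene [ 966. -525.  575.] 389.52484204471745
side [451. 670. 797.] 455.13006365003156
wrist [ 230. -586.  385.] 337.3490288956243
0.1 [-3.14058807e+00 -1.09258625e-04  2.61729080e-01] [ 161.7243347  -603.47943619  214.1226076 ] [ 0.11208631 -0.17581198  0.13868917] [ 0.03889954 -0.00715826  0.00164302] 1.0012752948293935
```

View pics/a.png

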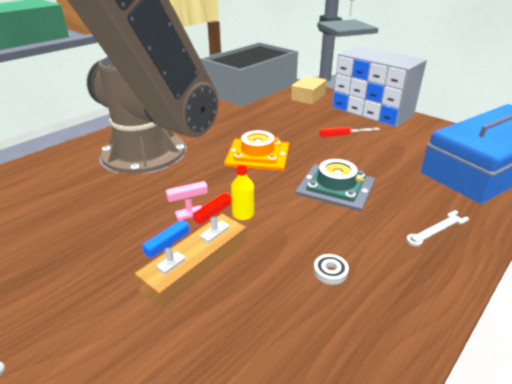

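View pics/b.png

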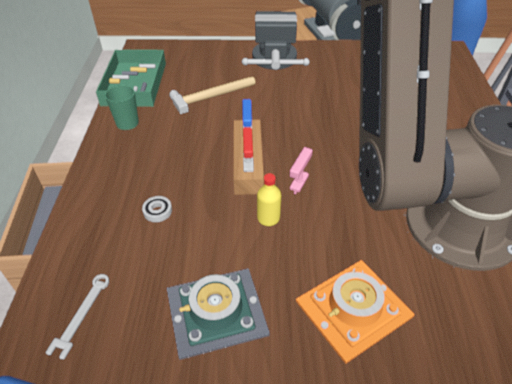

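The red spanner is at scene (212,208) and side (247,143). The blue one is at scene (166,239) and the pink look-alike at scene (187,195). The green housing is at scene (338,180) and side (214,300), with the orange look-alike at scene (258,150). Red and green fit the description, so I'll confirm both in an enlarged crop.

Run:
```python
import cv2,numpy as np
a=cv2.imread('pics/a.png');b=cv2.imread('pics/b.png')
r=lambda im,x,y,w,h:cv2.resize(im[y:y+h,x:x+w],(400,300),interpolation=cv2.INTER_CUBIC)
cv2.imwrite('pics/c.png',np.vstack([np.hstack([r(a,130,170,160,120),r(a,290,145,96,72)]),np.hstack([r(b,180,85,160,120),r(b,160,262,120,90)])]))
```

```text
(no output)
```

View pics/c.png

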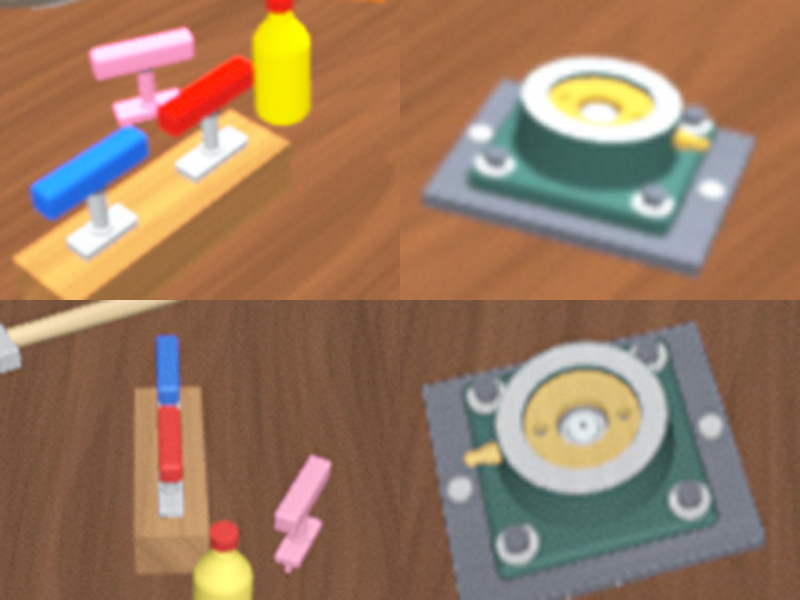

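Run:
```python
from h import *
S=calibration("side");A=calibration("scene")
f=lambda x,y,s,ox,oy:((x+.5)/s-.5+ox,(y+.5)/s-.5+oy)
c3=lambda x,y:f(x,y-300,2.5,180,85); c4=lambda x,y:f(x-400,y-300,10/3,160,262)
c1=lambda x,y:f(x,y,2.5,130,170); c2=lambda x,y:f(x-400,y,400/96,290,145)
P=lambda *a:print(a[0],np.round(toz(*a[1:]),1))
for p in[(135,388),(200,388),(208,540),(135,540)]:P('block',S,c3(*p),50)
for p in[(159,407),(182,405),(160,465),(182,465)]:P('handle',S,c3(*p),126)
for p in[(14,258),(232,110),(290,143)]:P('block sc',A,c1(*p),50)
for p in[(541,430),(624,413),(582,425)]:P('hole',S,c4(*p),52)
for p in[(497,420),(667,412),(583,343),(580,492)]:P('boss',S,c4(*p),58)
P('nip',S,c4(470,458),45)
for p in[(520,98),(683,98),(602,57),(602,140)]:P('boss sc',A,c2(*p),58)
for p in[(424,383),(696,322),(764,538)]:P('plate',S,c4(*p),10)
T=np.array(calibration("wrist")["T"]);print(np.round(T,3))
```

```text
block [ 533.5 -312.9   50. ]
block [ 463.9 -314.    50. ]
block [452.8 -83.2  50. ]
block [520.8 -81.9  50. ]
handle [ 500.8 -183.9  126. ]
handle [ 479.2 -187.3  126. ]
handle [ 496.6 -100.9  126. ]
handle [ 476.9 -101.2  126. ]
block sc [ 464.4 -312.4   50. ]
block sc [453.6 -86.9  50. ]
block sc [521.9 -84.5  50. ]
hole [562.2 236.1  52. ]
hole [516.8 224.4  52. ]
hole [539.7 232.5  52. ]
boss [586.3 233.9  58. ]
boss [492.4 226.9  58. ]
boss [542.9 182.6  58. ]
boss [536.7 276.5  58. ]
nip [600.7 250.3  45. ]
boss sc [503.8 198.8  58. ]
boss sc [576.8 265.6  58. ]
boss sc [513.  274.7  58. ]
boss sc [566.5 192.4  58. ]
plate [642.1 181.3  10. ]
plate [480. 134.  10.]
plate [437.6 276.7  10. ]
[[ 2.58000e-01 -9.35000e-01 -2.43000e-01  2.29586e+02]
 [-9.66000e-01 -2.50000e-01 -6.50000e-02 -5.85835e+02]
 [-0.00000e+00  2.52000e-01 -9.68000e-01  3.84762e+02]
 [ 0.00000e+00  0.00000e+00  0.00000e+00  1.00000e+00]]
```

The crop confirms the red spanner in the block next to the bottle, with the blue one at the other end. The green housing has its brass nipple, and the two ring holes are visible in the side view at (202,301) and (227,296). My estimates are red spanner at about (490,-141) with its pin line at 1.619 rad, and ring at about (539.5,230) with its holes at about 0.25 rad. I'm moving above the spanner.

Emit:
arm_command(delta_pos=[[0.0876,0.1234,0],[0.1752,0.2468,0],[0.2628,0.3702,0],[0.3504,0.4936,0],[0.438,0.617,0]], delta_rot=[[0,0,0.0576],[0,0,0.1152],[0,0,0.1728],[0,0,0.2304],[0,0,0.288]], claw=[0,0,0,0,0])

```text
t: 0.52
eef_pos: [271.8, -447.8, 214.4]
tcp_rot: [-3.141, -0.0, 0.718]
ft_force: [1.1, -0.5, -0.3]
opening: 1.006
grip_force: 0.0
```

Emit:
arm_command(delta_pos=[[0.0876,0.1234,0],[0.1752,0.2468,0],[0.2628,0.3702,0],[0.3504,0.4936,0],[0.438,0.617,0]], delta_rot=[[0,0,0.0576],[0,0,0.1152],[0,0,0.1728],[0,0,0.2304],[0,0,0.288]], claw=[0,0,0,0,0])

```text
t: 0.93
eef_pos: [381.4, -293.5, 214.6]
tcp_rot: [-3.142, -0.0, 1.171]
ft_force: [0.6, -1.4, 0.1]
opening: 1.002
grip_force: 0.0
```

Emit:
arm_command(delta_pos=[[0.0876,0.1234,0],[0.1752,0.2468,0],[0.2628,0.3702,0],[0.3504,0.4936,0],[0.438,0.617,0]], delta_rot=[[0,0,0.0576],[0,0,0.1152],[0,0,0.1728],[0,0,0.2304],[0,0,0.288]], claw=[0,0,0,0,0])

```text
t: 1.35
eef_pos: [491.0, -139.1, 214.6]
tcp_rot: [-3.141, -0.0, 1.623]
ft_force: [0.8, -0.4, 0.4]
opening: 1.002
grip_force: 0.0
```

Emit:
arm_command(delta_pos=[[0,0,0],[0,0,0],[0,0,0],[0,0,0],[0,0,0]], delta_rot=[[0,0,0],[0,0,0],[0,0,0],[0,0,0],[0,0,0]], claw=[0,0,0,0,0])

```text
t: 1.77
eef_pos: [489.8, -141.9, 214.7]
tcp_rot: [3.142, 0.0, 1.617]
ft_force: [-0.7, -0.4, -0.3]
opening: 1.002
grip_force: 0.0
```

Run:
```python
from h import *
import json
s=state();C=calibration("wrist");snap("wrist","d0.png")
im=cv2.imread('pics/d0.png');cv2.imwrite('pics/d.png',cv2.resize(im,None,fx=1.5,fy=1.5,interpolation=cv2.INTER_CUBIC))
np.savez('d.npz',K=C["camera_matrix"],T=C["T"],p=s["eef_pos"])
print(s["t"],s["eef_pos"],s["tcp_rot"],s["ft_force"],s["moment"])
```

```text
1.7667 [ 489.7866989  -141.94958795  214.67504046] [3.14159171e+00 4.88267304e-05 1.61677218e+00] [-0.7395798  -0.37720286 -0.26887566] [-0.03759454 -0.12647289  0.00975567]
```

View pics/d.png

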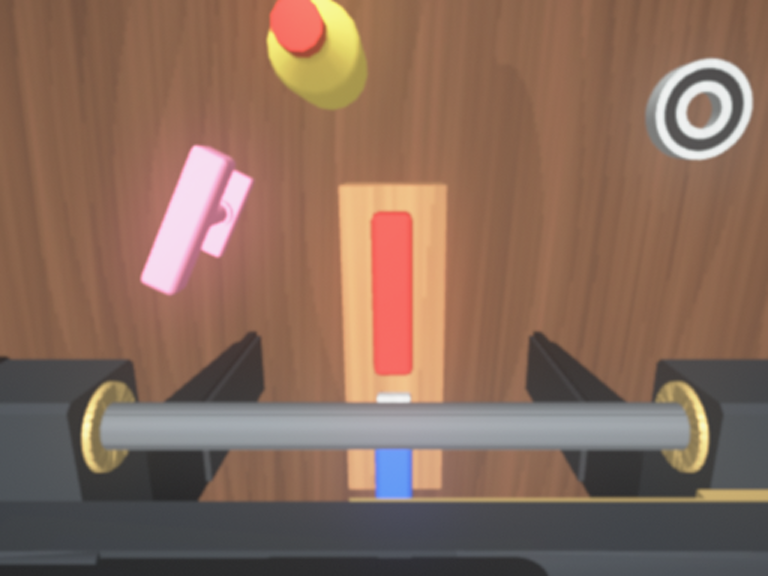

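The red handle's top face spans (372..413, 211..375) in this 1.5x wrist view. Blue shows behind it at (394,473) and pink is off to the left. I'll compute the offsets.

Run:
```python
from h import *
d=np.load('d.npz');C=dict(camera_matrix=d["K"],T=d["T"])
im=cv2.imread('pics/d0.png').astype(int)
m=((im[:,:,2]>150)&(im[:,:,1]<130)&(im[:,:,0]<130)&(im[:,:,2]-im[:,:,1]>100)).astype(np.uint8);m[:130]=0;m[:,:240]=0;m[:,290:]=0
ys,xs=np.nonzero(m);print(xs.min(),xs.max(),ys.min(),ys.max())
r=cv2.minAreaRect(np.c_[xs,ys].astype(np.float32));B=cv2.boxPoints(r);print(r)
W=np.array([toz(C,p,126) for p in B]);print(W.round(1),W.mean(0))
for q in[(340,184),(447,184),(441,489),(349,489)]:print('blk',toz(C,((q[0]+.5)/1.5-.5,(q[1]+.5)/1.5-.5),50).round(1))
Tt=np.eye(4);
print('cam rel', d["T"][:3,3]-d["p"])
```

```text
248 274 141 249
((261.0, 195.0), (108.0, 26.0), 90.0)
[[ 476.   -98.1  126. ]
 [ 495.8  -97.2  126. ]
 [ 500.5 -186.   126. ]
 [ 479.  -187.   126. ]] [ 487.82778969 -142.0879973   126.        ]
blk [451.4 -88.9  50. ]
blk [520.8 -85.7  50. ]
blk [ 532.4 -313.1   50. ]
blk [ 462.4 -316.3   50. ]
cam rel [ -3.49645651  69.96491631 170.60506186]
```

Emit:
arm_command(delta_pos=[[-0.005,-0.002,-0.1],[-0.005,-0.002,-0.2],[-0.005,-0.002,-0.3],[-0.005,-0.002,-0.4],[-0.005,-0.002,-0.475]], delta_rot=[[0,0,0],[0,0,0],[0,0,0],[0,0,0],[0,0,0]], claw=[0.4,0.4,0.4,0.4,0.4])

```text
t: 2.23
eef_pos: [488.2, -142.1, 94.3]
tcp_rot: [-3.141, -0.0, 1.617]
ft_force: [-0.2, -0.9, -0.2]
opening: 0.706
grip_force: 0.0
```

Emit:
arm_command(delta_pos=[[0,0,0],[0,0,0],[0,0,0],[0,0,0],[0,0,0]], delta_rot=[[0,0,0],[0,0,0],[0,0,0],[0,0,0],[0,0,0]], claw=[0.4,0.4,1,1,1])

```text
t: 2.65
eef_pos: [489.5, -141.8, 97.1]
tcp_rot: [3.14, 0.001, 1.619]
ft_force: [0.7, 0.1, 0.1]
opening: 0.444
grip_force: 0.0
```

Emit:
arm_command(delta_pos=[[0,0,0],[0,0,0],[0,0,0],[0,0,0],[0,0,0]], delta_rot=[[0,0,0],[0,0,0],[0,0,0],[0,0,0],[0,0,0]], claw=[1,1,1,1,1])

```text
t: 3.07
eef_pos: [489.1, -141.5, 96.2]
tcp_rot: [3.141, 0.0, 1.619]
ft_force: [-0.5, -0.1, 5.3]
opening: 0.229
grip_force: 30.0
```

Run:
```python
from h import *
s=state()
for k in("t","eef_pos","tcp_rot","ft_force","moment","opening","grip_force","joints"):print(k,np.round(s[k],4))
```

```text
t 3.0667
eef_pos [ 489.101  -141.4784   96.2007]
tcp_rot [3.1412e+00 1.0000e-04 1.6189e+00]
ft_force [-0.4653 -0.1262  5.3209]
moment [ 0.0374  0.0541 -0.038 ]
opening 0.2294
grip_force 29.9832
joints [-4.1140e-01  4.9340e-01  1.9627e+00  1.0000e-04  6.8510e-01 -4.5960e-01]
```

Emit:
arm_command(delta_pos=[[0,0,0.06],[0,0,0.15],[0,0,0.26],[0,0,0.37],[0,0,0.476]], delta_rot=[[0,0,0],[0,0,0],[0,0,0],[0,0,0],[0,0,0]], claw=[1,1,1,1,1])

```text
t: 3.48
eef_pos: [488.6, -141.3, 215.9]
tcp_rot: [-3.141, -0.0, 1.619]
ft_force: [0.7, -0.3, -2.6]
opening: 0.229
grip_force: 30.0
```

Emit:
arm_command(delta_pos=[[0.02,0.1,0],[0.04,0.2,0],[0.06,0.3,0],[0.08,0.4,0],[0.11,0.52,0]], delta_rot=[[0,0,0],[0,0,0],[0,0,0],[0,0,0],[0,0,0]], claw=[1,1,1,1,1])

```text
t: 3.9
eef_pos: [516.1, -10.6, 214.6]
tcp_rot: [-3.141, -0.0, 1.618]
ft_force: [0.9, -0.9, -2.8]
opening: 0.228
grip_force: 30.0
```

Emit:
arm_command(delta_pos=[[0.02,0.1,0],[0.04,0.2,0],[0.06,0.3,0],[0.08,0.4,0],[0.11,0.52,0]], delta_rot=[[0,0,0],[0,0,0],[0,0,0],[0,0,0],[0,0,0]], claw=[1,1,1,1,1])

```text
t: 4.32
eef_pos: [543.6, 119.4, 214.5]
tcp_rot: [-3.14, 0.0, 1.619]
ft_force: [0.6, -0.9, -1.5]
opening: 0.227
grip_force: 30.0
```

Emit:
arm_command(delta_pos=[[0,0,0],[0,0,0],[0,0,0],[0,0,0],[0,0,0]], delta_rot=[[0,0,0],[0,0,0],[0,0,0],[0,0,0],[0,0,0]], claw=[1,1,1,1,1])

```text
t: 4.73
eef_pos: [543.9, 117.7, 214.9]
tcp_rot: [-3.141, 0.0, 1.618]
ft_force: [0.6, 0.3, -2.0]
opening: 0.225
grip_force: 30.0
```

Run:
```python
from h import *
s=state();C=calibration("wrist");snap("wrist","e0.png")
im=cv2.imread('pics/e0.png');cv2.imwrite('pics/e.png',cv2.resize(im,None,fx=1.5,fy=1.5,interpolation=cv2.INTER_CUBIC))
np.savez('e.npz',K=C["camera_matrix"],T=C["T"],p=s["eef_pos"])
for k in("t","eef_pos","tcp_rot","ft_force","moment"):print(k,np.round(s[k],4))
```

```text
t 4.7333
eef_pos [543.8923 117.7149 214.8653]
tcp_rot [-3.1414e+00  1.0000e-04  1.6179e+00]
ft_force [ 0.6369  0.2713 -2.0088]
moment [-0.0158 -0.1447  0.0181]
```

View pics/e.png

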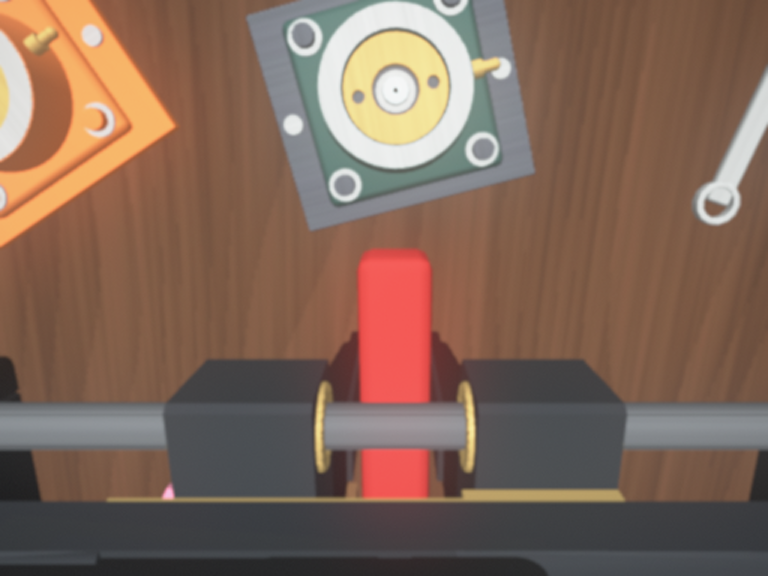

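The ring holes are at (358,97) and (433,81), with the boss centre near (395,86). The held handle's far end shows its top edge at y=265 and bottom edge at y=250.

Run:
```python
from h import *
d=np.load('e.npz');C=dict(camera_matrix=d["K"],T=d["T"])
im=cv2.imread('pics/e0.png');g=cv2.cvtColor(im,cv2.COLOR_BGR2GRAY).astype(float)
H=[]
for u,v in[(358,97),(433,81)]:
    u0,v0=int(u/1.5),int(v/1.5); w=g[v0-5:v0+6,u0-5:u0+6]; w=np.clip(np.median(w)-w-15,0,None)
    yy,xx=np.mgrid[-5:6,-5:6]; c=(u0+(w*xx).sum()/w.sum(),v0+(w*yy).sum()/w.sum()); H.append(toz(C,c,52)); print(c,H[-1].round(2))
m=(H[0]+H[1])/2;e=H[1]-H[0];print('mid',m.round(2),'len',np.linalg.norm(e),'ang',np.arctan2(e[1],e[0]))
# boss white rim: outer ellipse
hsv=cv2.cvtColor(im,cv2.COLOR_BGR2HSV)
w=((hsv[:,:,1]<40)&(hsv[:,:,2]>160)).astype(np.uint8)
cs,_=cv2.findContours(w,cv2.RETR_EXTERNAL,cv2.CHAIN_APPROX_NONE);c=max(cs,key=cv2.contourArea)
el=cv2.fitEllipse(c);print(el,'boss',toz(C,el[0],58).round(2))
wp=np.array([toz(C,p[0],58)[:2] for p in c]);(x,y),r=cv2.minEnclosingCircle(wp.astype(np.float32));print('circle',x,y,r)
# handle end
f=np.array([-np.sin(1.619-np.pi/2),np.cos(1.619-np.pi/2)])
q=lambda u,v:((u+.5)/1.5-.5,(v+.5)/1.5-.5)
for n,p,z in[('endtop',(395,266),245),('endbot',(395,250),223),('L',(360,330),245),('R',(431,330),245)]:
    P=toz(C,q(*p),z);r=P[:2]-d["p"][:2];print(n,P.round(1),'along',(r@f).round(2),'across',(r@[f[1],-f[0]]).round(2))
red=g*0; b=im.astype(int); col=b[150:200,263]; print([ (150+i,*map(int,c)) for i,c in enumerate(col) if 10<i<34])
```

```text
(np.float64(238.23243243243243), np.float64(63.79675675675676)) [515.54 224.67  52.  ]
(np.float64(288.6203554119548), np.float64(53.61550888529887)) [561.68 235.62  52.  ]
mid [538.61 230.15  52.  ] len 47.4190423423987 ang 0.2331125223856822
((264.5806579589844, 54.20105743408203), (104.48794555664062, 116.86136627197266), 24.46300506591797) boss [539.59 233.26  58.  ]
circle 543.606201171875 235.86863708496094 55.26122283935547
endtop [541.8 158.5 245. ] along 40.89 across -0.17
endbot [541.7 159.3 223. ] along 41.62 across -0.16
L [532.4 139.  245. ] along 21.8 across -10.44
R [553.2 139.9 245. ] along 21.76 across 10.34
[(161, 79, 100, 145), (162, 79, 99, 145), (163, 78, 99, 145), (164, 78, 97, 151), (165, 75, 91, 169), (166, 72, 80, 193), (167, 70, 75, 209), (168, 71, 74, 215), (169, 71, 75, 217), (170, 72, 76, 220), (171, 75, 79, 226), (172, 78, 83, 234), (173, 82, 87, 240), (174, 87, 91, 244), (175, 89, 93, 245), (176, 89, 93, 245), (177, 89, 94, 245), (178, 89, 93, 245), (179, 88, 93, 245), (180, 88, 93, 244), (181, 87, 92, 244), (182, 87, 90, 244), (183, 87, 91, 244)]
```

Emit:
arm_command(delta_pos=[[-0.002,0.03,0],[-0.004,0.06,0],[-0.005,0.09,0],[-0.006,0.12,0],[-0.008,0.149,0]], delta_rot=[[0,0,0.075],[0,0,0.15],[0,0,0.225],[0,0,0.3],[0,0,0.374]], claw=[1,1,1,1,1])

```text
t: 5.2
eef_pos: [542.1, 155.5, 215.0]
tcp_rot: [3.141, 0.0, 2.211]
ft_force: [0.2, -0.9, -2.6]
opening: 0.228
grip_force: 30.0
```

Emit:
arm_command(delta_pos=[[-0.002,0.03,0],[-0.004,0.06,0],[-0.005,0.09,0],[-0.006,0.12,0],[-0.008,0.149,0]], delta_rot=[[0,0,0.075],[0,0,0.15],[0,0,0.225],[0,0,0.3],[0,0,0.374]], claw=[1,1,1,1,1])

```text
t: 5.62
eef_pos: [540.1, 192.8, 215.0]
tcp_rot: [3.141, 0.0, 2.799]
ft_force: [0.5, -0.6, -2.8]
opening: 0.232
grip_force: 30.0
```

Emit:
arm_command(delta_pos=[[-0.002,0.03,0],[-0.004,0.06,0],[-0.005,0.09,0],[-0.006,0.12,0],[-0.007,0.149,0]], delta_rot=[[0,0,0.075],[0,0,0.15],[0,0,0.225],[0,0,0.3],[0,0,0.374]], claw=[1,1,1,1,1])

```text
t: 6.03
eef_pos: [538.4, 230.0, 214.9]
tcp_rot: [3.142, -0.0, -2.897]
ft_force: [-0.4, 0.1, -2.7]
opening: 0.226
grip_force: 30.0
```

Emit:
arm_command(delta_pos=[[0,0,-0.1],[0,0,-0.2],[0,0,-0.3],[0,0,-0.34],[0,0,-0.34]], delta_rot=[[0,0,0],[0,0,0],[0,0,0],[0,0,0],[0,0,0]], claw=[1,1,1,1,1])

```text
t: 6.45
eef_pos: [537.5, 229.5, 127.9]
tcp_rot: [-3.141, -0.004, -2.903]
ft_force: [-0.3, -0.1, -2.9]
opening: 0.23
grip_force: 30.0
```

Emit:
arm_command(delta_pos=[[0,0,0],[0,0,0],[0,0,0],[0,0,0],[0,0,0]], delta_rot=[[0,0,0],[0,0,0],[0,0,0],[0,0,0],[0,0,0]], claw=[1,1,1,1,1])

```text
t: 6.87
eef_pos: [538.5, 230.4, 130.8]
tcp_rot: [3.141, 0.001, -2.902]
ft_force: [-0.2, -0.2, -3.3]
opening: 0.23
grip_force: 30.0
```

Run:
```python
from h import *
s=state();w=snap("wrist","f0.png");a=read_camera("side")[255:351,160:288,::-1];b=read_camera("scene")[140:212,285:381,::-1]
cv2.imwrite('pics/f.png',np.hstack([cv2.resize(x,(400,300),interpolation=cv2.INTER_CUBIC) for x in(a,b)]))
for k in("t","eef_pos","tcp_rot","ft_force","moment","joints"):print(k,np.round(s[k],4))
```

```text
t 6.8667
eef_pos [538.546  230.3617 130.7514]
tcp_rot [ 3.1415e+00  1.3000e-03 -2.9017e+00]
ft_force [-0.1663 -0.1936 -3.2577]
moment [ 0.1548 -0.175  -0.0215]
joints [ 2.9140e-01  5.3150e-01  1.7471e+00  1.0000e-04  8.6170e-01 -1.5193e+00]
```

View pics/f.png

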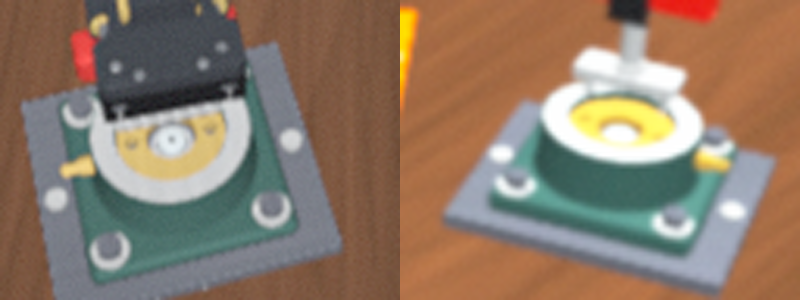

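The spanner head sits over the ring, with the pins just above the bore and no contact yet. I'm lowering it gently.

Emit:
arm_command(delta_pos=[[0,0,-0.02],[0,0,-0.04],[0,0,-0.05],[0,0,-0.06],[0,0,-0.06]], delta_rot=[[0,0,0],[0,0,0],[0,0,0],[0,0,0],[0,0,0]], claw=[1,1,1,1,1])

```text
t: 7.43
eef_pos: [538.0, 230.2, 114.1]
tcp_rot: [3.142, -0.001, -2.902]
ft_force: [-0.4, 0.1, -2.9]
opening: 0.231
grip_force: 30.0
```

Emit:
arm_command(delta_pos=[[0,0,-0.002],[0,0,-0.004],[0,0,-0.006],[0,0,-0.006],[0,0,-0.006]], delta_rot=[[0,0,0],[0,0,0],[0,0,0],[0,0,0],[0,0,0]], claw=[1,1,1,1,1])

```text
t: 7.85
eef_pos: [538.3, 230.3, 113.5]
tcp_rot: [3.141, 0.0, -2.902]
ft_force: [-0.5, -0.1, -3.0]
opening: 0.228
grip_force: 30.0
```

```bash
cat > st.py <<'E'
from h import *
s=state()
for k in("t","eef_pos","tcp_rot","ft_force","moment"):print(k,np.round(s[k],3))
E
python3 st.py
```

```text
t 7.85
eef_pos [538.288 230.298 113.473]
tcp_rot [ 3.141  0.    -2.902]
ft_force [-0.528 -0.087 -2.97 ]
moment [ 0.058 -0.132  0.039]
```

Emit:
arm_command(delta_pos=[[0,0,-0.002],[0,0,-0.004],[0,0,-0.006],[0,0,-0.006],[0,0,-0.006]], delta_rot=[[0,0,0],[0,0,0],[0,0,0],[0,0,0],[0,0,0]], claw=[1,1,1,1,1])

```text
t: 8.27
eef_pos: [538.3, 230.3, 111.9]
tcp_rot: [3.141, -0.0, -2.902]
ft_force: [0.2, -0.2, -2.0]
opening: 0.229
grip_force: 30.0
```

```bash
python3 st.py
```

```text
t 8.267
eef_pos [538.274 230.287 111.894]
tcp_rot [ 3.141 -0.    -2.902]
ft_force [ 0.249 -0.194 -1.961]
moment [ 0.111 -0.126 -0.018]
```

Emit:
arm_command(delta_pos=[[0,0,-0.002],[0,0,-0.004],[0,0,-0.006],[0,0,-0.006],[0,0,-0.006]], delta_rot=[[0,0,0],[0,0,0],[0,0,0],[0,0,0],[0,0,0]], claw=[1,1,1,1,1])

```text
t: 8.68
eef_pos: [538.3, 230.3, 110.4]
tcp_rot: [3.142, -0.0, -2.902]
ft_force: [-0.3, 0.1, -2.8]
opening: 0.233
grip_force: 30.0
```

```bash
python3 st.py
```

```text
t 8.683
eef_pos [538.266 230.272 110.362]
tcp_rot [ 3.142 -0.    -2.902]
ft_force [-0.254  0.078 -2.791]
moment [ 0.146 -0.127  0.032]
```

Emit:
arm_command(delta_pos=[[0,0,-0.003],[0,0,-0.006],[0,0,-0.009],[0,0,-0.012],[0,0,-0.012]], delta_rot=[[0,0,0],[0,0,0],[0,0,0],[0,0,0],[0,0,0]], claw=[1,1,1,1,1])

```text
t: 9.1
eef_pos: [538.2, 230.3, 107.2]
tcp_rot: [3.142, -0.0, -2.902]
ft_force: [0.0, 0.8, -2.8]
opening: 0.231
grip_force: 30.0
```

```bash
python3 st.py
```

```text
t 9.1
eef_pos [538.228 230.255 107.228]
tcp_rot [ 3.142 -0.    -2.902]
ft_force [ 0.021  0.763 -2.829]
moment [ 0.135 -0.14   0.016]
```

The pins have dropped about 6.6 mm into the holes with no side force. I'm starting to turn clockwise.

Emit:
arm_command(delta_pos=[[0,0,-0.002],[0,0.0002,-0.004],[0,0.0004,-0.004],[0,0.0006,-0.004],[0,0.0008,-0.004]], delta_rot=[[0,0,-0.02],[0,0,-0.04],[0,0,-0.06],[0,0,-0.08],[0,0,-0.1]], claw=[1,1,1,1,1])

```text
t: 9.52
eef_pos: [538.2, 230.8, 106.4]
tcp_rot: [3.141, -0.0, -3.06]
ft_force: [-0.5, 1.6, -3.0]
opening: 0.231
grip_force: 30.0
```

```bash
python3 st.py
```

```text
t 9.517
eef_pos [538.197 230.756 106.435]
tcp_rot [ 3.141 -0.    -3.06 ]
ft_force [-0.476  1.569 -2.981]
moment [ 0.553 -0.022  0.096]
```

Emit:
arm_command(delta_pos=[[0,0.0002,0],[0,0.0003,0],[0,0.0005,0],[0,0.0006,0],[0,0.0008,0]], delta_rot=[[0,0,-0.03],[0,0,-0.06],[0,0,-0.09],[0,0,-0.12],[0,0,-0.14]], claw=[1,1,1,1,1])

```text
t: 9.93
eef_pos: [538.3, 230.9, 106.5]
tcp_rot: [3.141, 0.0, 3.002]
ft_force: [0.6, 1.1, -1.9]
opening: 0.232
grip_force: 30.0
```

```bash
python3 st.py
```

```text
t 9.933
eef_pos [538.292 230.95  106.456]
tcp_rot [3.141 0.    3.002]
ft_force [ 0.639  1.11  -1.852]
moment [ 0.424 -0.128  0.179]
```

Emit:
arm_command(delta_pos=[[0,0,0],[0,0.0002,0],[0,0.0002,0],[0,0.0002,0],[0,0.0002,0]], delta_rot=[[0,0,-0.006],[0,0,-0.012],[0,0,-0.018],[0,0,-0.024],[0,0,-0.024]], claw=[1,1,1,1,1])

```text
t: 10.35
eef_pos: [538.3, 230.9, 106.5]
tcp_rot: [3.141, 0.0, 2.966]
ft_force: [0.8, 2.8, -1.6]
opening: 0.232
grip_force: 30.0
```

```bash
python3 st.py | tail -3
```

```text
tcp_rot [3.141 0.    2.966]
ft_force [ 0.768  2.754 -1.552]
moment [ 0.71  -0.066  0.073]
```

Emit:
arm_command(delta_pos=[[0,0.001,0],[0,0.002,0],[0,0.002,0],[0,0.002,0],[0,0.002,0]], delta_rot=[[0,0,-0.006],[0,0,-0.012],[0,0,-0.018],[0,0,-0.024],[0,0,-0.024]], claw=[1,1,1,1,1])

```text
t: 10.77
eef_pos: [538.3, 231.1, 106.4]
tcp_rot: [-3.142, -0.0, 2.928]
ft_force: [0.0, 1.7, -1.1]
opening: 0.23
grip_force: 30.0
```

```bash
python3 st.py | tail -3
```

```text
tcp_rot [-3.142 -0.     2.928]
ft_force [ 0.014  1.667 -1.137]
moment [ 0.187 -0.125  0.061]
```

Emit:
arm_command(delta_pos=[[0,0.0002,0],[0,0.0002,0],[0,0.0002,0],[0,0.0002,0],[0,0.0002,0]], delta_rot=[[0,0,-0.006],[0,0,-0.012],[0,0,-0.018],[0,0,-0.024],[0,0,-0.024]], claw=[1,1,1,1,1])

```text
t: 11.18
eef_pos: [538.3, 231.2, 106.4]
tcp_rot: [3.142, 0.0, 2.89]
ft_force: [0.0, -0.0, -2.2]
opening: 0.23
grip_force: 30.0
```

```bash
python3 st.py | tail -3
```

```text
tcp_rot [3.142 0.    2.89 ]
ft_force [ 0.003 -0.045 -2.156]
moment [-0.023 -0.107  0.049]
```

Emit:
arm_command(delta_pos=[[0,0.0002,0],[0,0.0002,0],[0,0.0002,0],[0,0.0002,0],[0,0.0002,0]], delta_rot=[[0,0,-0.006],[0,0,-0.012],[0,0,-0.018],[0,0,-0.024],[0,0,-0.024]], claw=[1,1,1,1,1])

```text
t: 11.6
eef_pos: [538.3, 231.3, 106.4]
tcp_rot: [3.142, -0.0, 2.853]
ft_force: [-0.6, -0.9, -2.9]
opening: 0.226
grip_force: 30.0
```

```bash
python3 st.py | tail -3
```

```text
tcp_rot [ 3.142 -0.     2.853]
ft_force [-0.552 -0.893 -2.9  ]
moment [-0.033 -0.179  0.077]
```

Emit:
arm_command(delta_pos=[[0,0,0],[0,0,0],[0,0,0],[0,0,0],[0,0,0]], delta_rot=[[0,0,-0.006],[0,0,-0.012],[0,0,-0.018],[0,0,-0.024],[0,0,-0.024]], claw=[1,1,1,1,1])

```text
t: 12.02
eef_pos: [538.3, 231.3, 106.4]
tcp_rot: [3.142, -0.0, 2.815]
ft_force: [-0.6, -0.4, -1.5]
opening: 0.229
grip_force: 30.0
```

```bash
python3 st.py | tail -3
```

```text
tcp_rot [ 3.142 -0.     2.815]
ft_force [-0.616 -0.41  -1.521]
moment [-0.081 -0.166  0.078]
```

Emit:
arm_command(delta_pos=[[0,0,0],[0,0,0],[0,0,0],[0,0,0],[0,0,0]], delta_rot=[[0,0,-0.006],[0,0,-0.012],[0,0,-0.018],[0,0,-0.024],[0,0,-0.024]], claw=[1,1,1,1,1])

```text
t: 12.43
eef_pos: [538.3, 231.3, 106.4]
tcp_rot: [3.141, 0.0, 2.777]
ft_force: [0.3, -1.2, -2.1]
opening: 0.226
grip_force: 30.0
```

```bash
python3 st.py | tail -3
```

```text
tcp_rot [3.141 0.    2.777]
ft_force [ 0.315 -1.213 -2.134]
moment [-0.121 -0.23   0.074]
```

Emit:
arm_command(delta_pos=[[0,0,0],[0,0,0],[0,0,0],[0,0,0],[0,0,0]], delta_rot=[[0,0,-0.006],[0,0,-0.012],[0,0,-0.018],[0,0,-0.024],[0,0,-0.024]], claw=[1,1,1,1,1])

```text
t: 12.85
eef_pos: [538.3, 231.4, 106.4]
tcp_rot: [3.141, -0.0, 2.74]
ft_force: [0.5, 0.8, -2.2]
opening: 0.232
grip_force: 30.0
```

```bash
python3 st.py | tail -3
```

```text
tcp_rot [ 3.141 -0.     2.74 ]
ft_force [ 0.528  0.825 -2.165]
moment [ 0.021 -0.217  0.059]
```

Emit:
arm_command(delta_pos=[[0,0,0],[0,0,0],[0,0,0],[0,0,0],[0,0,0]], delta_rot=[[0,0,-0.004],[0,0,-0.008],[0,0,-0.012],[0,0,-0.014],[0,0,-0.014]], claw=[1,1,1,1,1])

```text
t: 13.27
eef_pos: [538.3, 231.3, 106.4]
tcp_rot: [3.141, 0.0, 2.718]
ft_force: [0.2, 0.0, -3.2]
opening: 0.232
grip_force: 30.0
```

```bash
python3 st.py | tail -3
```

```text
tcp_rot [3.141 0.    2.718]
ft_force [ 1.570e-01  3.000e-03 -3.164e+00]
moment [ 0.07  -0.249  0.087]
```

Emit:
arm_command(delta_pos=[[0,0,0],[0,0,0],[0,0,0],[0,0,0],[0,0,0]], delta_rot=[[0,0,-0.004],[0,0,-0.008],[0,0,-0.012],[0,0,-0.014],[0,0,-0.014]], claw=[1,1,1,1,1])

```text
t: 13.68
eef_pos: [538.3, 231.3, 106.4]
tcp_rot: [3.141, 0.0, 2.696]
ft_force: [0.8, 0.1, -2.7]
opening: 0.231
grip_force: 30.0
```

```bash
python3 st.py | tail -3
```

```text
tcp_rot [3.141 0.    2.696]
ft_force [ 0.831  0.135 -2.695]
moment [ 0.088 -0.252  0.103]
```

Emit:
arm_command(delta_pos=[[0,0,0],[0,0,0],[0,0,0],[0,0,0],[0,0,0]], delta_rot=[[0,0,-0.004],[0,0,-0.008],[0,0,-0.012],[0,0,-0.014],[0,0,-0.014]], claw=[1,1,1,1,1])

```text
t: 14.1
eef_pos: [538.3, 231.3, 106.4]
tcp_rot: [3.141, 0.0, 2.674]
ft_force: [0.3, -0.1, -2.7]
opening: 0.227
grip_force: 30.0
```

```bash
python3 st.py | tail -3
```

```text
tcp_rot [3.141 0.    2.674]
ft_force [ 0.302 -0.096 -2.656]
moment [ 0.155 -0.415  0.294]
```

The torque has risen to 0.29 N m, so the stop is reached. I'm nipping up in tiny steps.

Emit:
arm_command(delta_pos=[[0,0,0],[0,0,0],[0,0,0],[0,0,0],[0,0,0]], delta_rot=[[0,0,-0.002],[0,0,-0.004],[0,0,-0.005],[0,0,-0.005],[0,0,-0.005]], claw=[1,1,1,1,1])

```text
t: 14.52
eef_pos: [538.3, 231.3, 106.4]
tcp_rot: [3.141, 0.0, 2.667]
ft_force: [0.4, 0.4, -2.0]
opening: 0.23
grip_force: 30.0
```

```bash
python3 st.py | tail -3
```

```text
tcp_rot [3.141 0.    2.667]
ft_force [ 0.422  0.436 -1.984]
moment [ 0.148 -0.467  0.37 ]
```

Emit:
arm_command(delta_pos=[[0,0,0],[0,0,0],[0,0,0],[0,0,0],[0,0,0]], delta_rot=[[0,0,-0.002],[0,0,-0.004],[0,0,-0.005],[0,0,-0.005],[0,0,-0.005]], claw=[1,1,1,1,1])

```text
t: 14.93
eef_pos: [538.3, 231.3, 106.4]
tcp_rot: [3.141, 0.0, 2.659]
ft_force: [2.8, -0.8, -3.3]
opening: 0.234
grip_force: 30.1
```

```bash
python3 st.py | tail -3
```

```text
tcp_rot [3.141 0.    2.659]
ft_force [ 2.787 -0.806 -3.296]
moment [ 0.142 -0.527  0.571]
```

Snug torque is reached at 0.57 N m, below the 0.9 limit. I'm unwinding into the free play before lifting.

Emit:
arm_command(delta_pos=[[0,0,0],[0,0,0],[0,0,0],[0,0,0],[0,0,0]], delta_rot=[[0,0,0.01],[0,0,0.02],[0,0,0.03],[0,0,0.04],[0,0,0.04]], claw=[1,1,1,1,1])

```text
t: 15.35
eef_pos: [538.1, 231.3, 106.3]
tcp_rot: [-3.141, -0.0, 2.723]
ft_force: [0.1, 0.1, -2.1]
opening: 0.23
grip_force: 30.0
```

```bash
python3 st.py | tail -3
```

```text
tcp_rot [-3.141 -0.     2.723]
ft_force [ 0.146  0.12  -2.122]
moment [ 0.049 -0.185 -0.014]
```

Emit:
arm_command(delta_pos=[[0,0,0.01],[0,0,0.02],[0,0,0.04],[0,0,0.06],[0,0,0.08]], delta_rot=[[0,0,0],[0,0,0],[0,0,0],[0,0,0],[0,0,0]], claw=[1,1,1,1,1])

```text
t: 15.77
eef_pos: [538.4, 231.4, 127.1]
tcp_rot: [3.141, 0.0, 2.722]
ft_force: [1.0, -0.6, -2.5]
opening: 0.229
grip_force: 30.0
```

Emit:
arm_command(delta_pos=[[0,0,0.08],[0,0,0.17],[0,0,0.26],[0,0,0.354],[0,0,0.354]], delta_rot=[[0,0,0],[0,0,0],[0,0,0],[0,0,0],[0,0,0]], claw=[1,1,1,1,1])

```text
t: 16.18
eef_pos: [539.7, 231.8, 219.7]
tcp_rot: [3.137, 0.005, 2.722]
ft_force: [0.3, 0.6, -2.4]
opening: 0.23
grip_force: 30.0
```

```bash
python3 st.py
```

```text
t 16.183
eef_pos [539.741 231.828 219.717]
tcp_rot [3.137 0.005 2.722]
ft_force [ 0.283  0.635 -2.421]
moment [ 0.052 -0.185 -0.002]
```

Emit:
arm_command(delta_pos=[[0.002,-0.045,0],[0.004,-0.09,0],[0.007,-0.135,0],[0.009,-0.18,0],[0.011,-0.225,0]], delta_rot=[[0,0,-0.07],[0,0,-0.14],[0,0,-0.21],[0,0,-0.28],[0,0,-0.351]], claw=[1,1,1,1,1])

```text
t: 16.6
eef_pos: [540.7, 174.5, 214.2]
tcp_rot: [-3.141, -0.0, 2.165]
ft_force: [-0.6, 0.6, -3.1]
opening: 0.234
grip_force: 30.0
```

Emit:
arm_command(delta_pos=[[0.002,-0.045,0],[0.004,-0.09,0],[0.007,-0.135,0],[0.009,-0.18,0],[0.012,-0.226,0]], delta_rot=[[0,0,-0.07],[0,0,-0.14],[0,0,-0.21],[0,0,-0.28],[0,0,-0.351]], claw=[1,1,1,1,1])

```text
t: 17.02
eef_pos: [543.7, 118.0, 214.2]
tcp_rot: [-3.141, 0.0, 1.614]
ft_force: [-0.7, -0.1, -3.2]
opening: 0.231
grip_force: 30.0
```

Emit:
arm_command(delta_pos=[[0,0,0],[0,0,0],[0,0,0],[0,0,0],[0,0,0]], delta_rot=[[0,0,0],[0,0,0],[0,0,0],[0,0,0],[0,0,0]], claw=[1,1,1,1,1])

```text
t: 17.43
eef_pos: [543.9, 119.1, 214.8]
tcp_rot: [-3.142, -0.0, 1.621]
ft_force: [0.7, -0.2, -2.4]
opening: 0.233
grip_force: 30.0
```

```bash
python3 st.py;python3 - <<'E'
from h import *
snap("wrist","g0.png");im=cv2.imread('pics/g0.png');old=cv2.imread('pics/e0.png')
f=lambda x:cv2.resize(x[0:195,150:410],(400,300),interpolation=cv2.INTER_CUBIC)
cv2.imwrite('pics/g.png',np.hstack([f(old),f(im)]))
E
```

```text
t 17.433
eef_pos [543.923 119.127 214.811]
tcp_rot [-3.142 -0.     1.621]
ft_force [ 0.656 -0.215 -2.448]
moment [-0.04  -0.105 -0.005]
```

View pics/g.png

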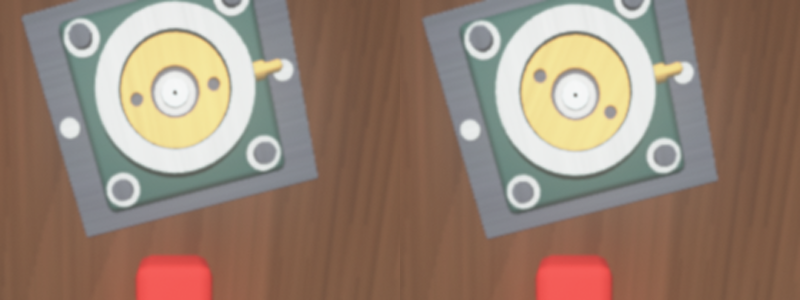

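The holes moved from (136,99)-(213,83) to (540,76)-(610,111), so the ring turned about 0.67 rad clockwise and stayed home. The spanner hasn't slipped in the fingers. I'm returning it to the block.

Emit:
arm_command(delta_pos=[[-0.02,-0.1,0],[-0.04,-0.2,0],[-0.06,-0.3,0],[-0.08,-0.4,0],[-0.11,-0.52,0]], delta_rot=[[0,0,0],[0,0,0],[0,0,0],[0,0,0],[0,0,0]], claw=[1,1,1,1,1])

```text
t: 17.9
eef_pos: [516.4, -11.8, 214.9]
tcp_rot: [3.141, -0.0, 1.621]
ft_force: [-0.6, -0.4, -2.8]
opening: 0.227
grip_force: 30.0
```

Emit:
arm_command(delta_pos=[[-0.02,-0.1,0],[-0.04,-0.2,0],[-0.06,-0.3,0],[-0.08,-0.4,0],[-0.11,-0.52,0]], delta_rot=[[0,0,0],[0,0,0],[0,0,0],[0,0,0],[0,0,0]], claw=[1,1,1,1,1])

```text
t: 18.32
eef_pos: [489.0, -141.9, 215.1]
tcp_rot: [3.141, 0.0, 1.621]
ft_force: [-0.1, 0.1, -3.0]
opening: 0.23
grip_force: 30.0
```

Emit:
arm_command(delta_pos=[[0,0,0],[0,0,-0.1],[0,0,-0.2],[0,0,-0.3],[0,0,-0.36]], delta_rot=[[0,0,0],[0,0,0],[0,0,0],[0,0,0],[0,0,0]], claw=[1,1,1,1,1])

```text
t: 18.73
eef_pos: [488.5, -140.7, 122.9]
tcp_rot: [-3.14, -0.001, 1.62]
ft_force: [0.1, -0.4, -2.4]
opening: 0.229
grip_force: 30.0
```

Emit:
arm_command(delta_pos=[[0,0,0],[0,0,0],[0,0,0],[0,0,-0.02],[0,0,-0.04]], delta_rot=[[0,0,0],[0,0,0],[0,0,0],[0,0,0],[0,0,0]], claw=[1,1,1,1,1])

```text
t: 19.15
eef_pos: [489.6, -141.5, 115.7]
tcp_rot: [3.139, 0.001, 1.619]
ft_force: [0.4, -0.3, -2.4]
opening: 0.229
grip_force: 30.0
```

```bash
python3 st.py
```

```text
t 19.15
eef_pos [ 489.627 -141.532  115.731]
tcp_rot [3.139e+00 1.000e-03 1.619e+00]
ft_force [ 0.376 -0.287 -2.385]
moment [-0.013 -0.077 -0.037]
```

Emit:
arm_command(delta_pos=[[0,0,-0.01],[0,0,-0.02],[0,0,-0.03],[0,0,-0.036],[0,0,-0.036]], delta_rot=[[0,0,0],[0,0,0],[0,0,0],[0,0,0],[0,0,0]], claw=[1,1,1,1,1])

```text
t: 19.57
eef_pos: [488.9, -141.4, 105.6]
tcp_rot: [-3.141, -0.0, 1.619]
ft_force: [-0.5, -0.3, -1.9]
opening: 0.226
grip_force: 30.0
```

```bash
python3 st.py
```

```text
t 19.567
eef_pos [ 488.917 -141.389  105.609]
tcp_rot [-3.141 -0.     1.619]
ft_force [-0.461 -0.298 -1.914]
moment [ 0.001 -0.115  0.024]
```

The pins are in the block holes. I'm lowering the rest of the way.

Emit:
arm_command(delta_pos=[[0,0,-0.01],[0,0,-0.02],[0,0,-0.03],[0,0,-0.036],[0,0,-0.038]], delta_rot=[[0,0,0],[0,0,0],[0,0,0],[0,0,0],[0,0,0]], claw=[1,1,1,1,1])

```text
t: 19.98
eef_pos: [489.0, -141.4, 96.2]
tcp_rot: [-3.141, -0.0, 1.619]
ft_force: [-0.8, 0.5, 2.8]
opening: 0.232
grip_force: 30.0
```

Emit:
arm_command(delta_pos=[[0,0,0],[0,0,0],[0,0,0],[0,0,0],[0,0,0]], delta_rot=[[0,0,0],[0,0,0],[0,0,0],[0,0,0],[0,0,0]], claw=[1,1,1,1,1])

```text
t: 20.4
eef_pos: [489.0, -141.4, 96.4]
tcp_rot: [3.141, 0.0, 1.619]
ft_force: [0.1, 0.8, -3.7]
opening: 0.227
grip_force: 30.0
```

```bash
python3 st.py
```

```text
t 20.4
eef_pos [ 489.046 -141.401   96.436]
tcp_rot [3.141 0.    1.619]
ft_force [ 0.078  0.824 -3.675]
moment [-0.072 -0.132 -0.02 ]
```

Emit:
arm_command(delta_pos=[[0,0,-0.001],[0,0,-0.001],[0,0,-0.001],[0,0,-0.001],[0,0,-0.001]], delta_rot=[[0,0,0],[0,0,0],[0,0,0],[0,0,0],[0,0,0]], claw=[1,0.6,0.5,0.5,0.5])

```text
t: 20.82
eef_pos: [489.1, -141.4, 96.3]
tcp_rot: [3.141, 0.0, 1.619]
ft_force: [1.2, -0.7, -0.0]
opening: 0.451
grip_force: 0.0
```

Emit:
arm_command(delta_pos=[[0,0,0],[0,0,0],[0,0,0],[0,0,0],[0,0,0]], delta_rot=[[0,0,0],[0,0,0],[0,0,0],[0,0,0],[0,0,0]], claw=[0.5,0.5,0.5,0.5,0.5])

```text
t: 21.23
eef_pos: [489.0, -141.4, 96.2]
tcp_rot: [3.142, -0.0, 1.619]
ft_force: [-0.6, -0.4, -0.1]
opening: 0.498
grip_force: 0.0
```

Emit:
arm_command(delta_pos=[[0,0,0.05],[0,0,0.15],[0,0,0.28],[0,0,0.4],[0,0,0.48]], delta_rot=[[0,0,0],[0,0,0],[0,0,0],[0,0,0],[0,0,0]], claw=[0.5,0.5,0.4,0.2,0])

```text
t: 21.65
eef_pos: [489.4, -141.5, 218.8]
tcp_rot: [3.139, 0.001, 1.619]
ft_force: [0.2, -0.5, -0.2]
opening: 0.656
grip_force: 0.0
```

Emit:
arm_command(delta_pos=[[0,0,0],[0,0,0],[0,0,0],[0,0,0],[0,0,0]], delta_rot=[[0,0,0],[0,0,0],[0,0,0],[0,0,0],[0,0,0]], claw=[0,0,0,0,0])

```text
t: 22.07
eef_pos: [488.7, -141.3, 215.1]
tcp_rot: [-3.14, -0.001, 1.619]
ft_force: [-0.5, -0.2, 0.5]
opening: 0.982
grip_force: 0.0
```

```bash
python3 st.py;python3 - <<'E'
from h import *
w=snap("wrist","k0.png");a=read_camera("scene")[150:300,110:310,::-1]
cv2.imwrite('pics/k.png',np.hstack([cv2.resize(x,(400,300),interpolation=cv2.INTER_CUBIC) for x in(w,a)]))
E
```

```text
t 22.067
eef_pos [ 488.692 -141.299  215.051]
tcp_rot [-3.140e+00 -1.000e-03  1.619e+00]
ft_force [-0.451 -0.173  0.451]
moment [-0.084 -0.129  0.01 ]
```

View pics/k.png

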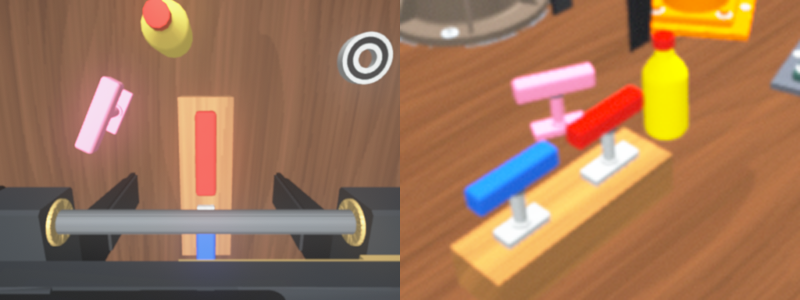

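The red spanner stands upright in its own place with its head flat on the block at right-hand crop (610,162). The blue and pink spanners, bottle and bearing look undisturbed, and the gripper is clear. I'm handing the job in.

```bash
python3 -c "
from cell import *
print(job_done())"
```

```text
the job is handed in; nothing more can be done
None
```

The ring was turned about 0.67 rad clockwise to its stop and nipped up (last torque reading 0.57 N m, a little over the 0.4 asked but under the 0.9 limit), the red spanner is back in its place in the block, and the job was handed in at about 22 s.

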